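# Lock the sprung filter cartridge in the key-filings collector

## Task

On the filings collector of the key-cutting bench, one of the three filter cartridges has been dropped in but not locked: it stands higher than the other two and its T-handle lies along the row. Push it down fully against its spring, turn it a quarter turn clockwise (seen from above) and let it spring back up into its locked place, its handle parallel to the other two. Leave the two locked cartridges as they are.

Things in the scene. Friction and masses are not known exactly. Their poses are not given: they have to be found in the camera images.
- cartridge_a_bar (a point): Centre of the bare-metal T-bar (60 mm along x, 14 mm along y, 26 mm high) of the UNLOCKED cartridge, in any socket; black disc 66 mm wide, its top 31 mm below this point. At the start the bar lies along the row, 62 mm above the collector's top. Lugs in slots keep it from turning until pushed down 17 mm; at 23 mm it meets a hard stop. Spring, turn and lock: see the other two.
- cartridge_b_bar (a point): Centre of the grip bar of a like cartridge, already locked: bar across the row, this point 48 mm above the collector's top. Leave alone. The spring of a cartridge pushes up with about 6 N unlocked, 13 N fully down; a cartridge weighs 0.15 to 0.35 kg.
- cartridge_c_bar (a point): The same for the third cartridge, also locked; leave alone. Turning goes only clockwise from above (yaw falls) to a stop near 100 degrees; let go anywhere from 75 to 100, a cartridge springs up about 9 mm from the hard stop into its lock, 14 mm lower than when unlocked.
- collector_top (a point): Centre of the top face of the filings collector, a fixed grey steel box 140 mm (x) by 410 mm (y) by 95 mm high; this point is 95 mm above the bench. y runs along the row of three sockets, which are at y = -130, 0 and +130 mm from this point. z is up.
Things that resemble listed ones, but are neither listed nor needed, are in the scene too. Leave any orange, pink or yellow look-alike of the part that bears cartridge_a_bar alone.

How it is judged:
On the way:
1. the unlocked cartridge has been pushed in against its spring, deeper than its locked height (z of cartridge_a_bar in the frame of collector_top below 0.0455 m), for 0.05 s.
At the end, for the whole second after the job is handed in: The cartridge that was unlocked has sprung back up to its locked height (grip-bar centre 46 to 51 mm above the collector's top), its bar turned more than 66 degrees away from the row, upright within 7 degrees; the other two cartridges are within 8 mm of where they were (z of cartridge_a_bar in the frame of collector_top between 0.046 and 0.051 m and angle between the x axis of cartridge_a_bar and the y axis of collector_top, either way round above 1.15 rad and angle between cartridge_a_bar's own z axis and vertical below 0.12 rad and not (distance of cartridge_b_bar from where it was at the start of the episode above 0.008 m) and not (distance of cartridge_c_bar from where it was at the start of the episode above 0.008 m)); the robot touches nothing.
It fails at once if a locked cartridge is pushed or lifted by more than 8 mm (distance of any of cartridge_b_bar, cartridge_c_bar from where it was at the start of the episode above 0.008 m).
It fails at once if a locked cartridge is turned towards unlocking (angle between the x axis of any of cartridge_b_bar, cartridge_c_bar and the y axis of collector_top, either way round below 1 rad).
It also fails if it takes over 37 s, if anything falls off the work surface, if the arm or the gripper's body presses on something with over 40 N, if the wrist force passes 120 N, or if a joint passes its speed limit or range.

## Robot

A 6-joint arm with a two-finger parallel gripper is mounted at the origin on the work surface. World frame = base frame: x ahead of the robot, y to its left, z up, the work surface at z = 0. Lengths are in m, angles in rad, forces in N, time in s.
With the tool pointing down it reaches from about 0.25 to 0.775 m from the base axis. Payload 4 kg.
Tool frame: the origin (TCP) lies midway between the tips of the shut fingers; the grasp point (between the pads) lies 19 mm behind it; z points along the fingers, y is the direction in which the jaws open and shut (so a half turn about z gives the same grasp; the last joint's range is limited). The gripper opens to 94 mm and grips with 3 to 60 N. Pads are 16 mm wide; open, the fingers measure 119 mm over their backs; the gripper's body (75 mm by 177 mm) begins 78 mm behind the grasp point.
Start: joints at [1.173, 0.087, 1.371, -0, 1.684, -0.103], TCP at [0.16, 0.526, 0.183] pointing down, gripper open.
Joint ranges: [-3.1, 3.1], [-0.76, 2.03], [0.27, 2.55], [-1.08, 4.22], [0.17, 2.65], [-2.57, 2.57]. Speed limits (rad/s): [2.79, 2.79, 3.14, 3.14, 3.14, 3.14].

## Interface

Orientations are given as [roll, pitch, yaw] about the fixed x, y, z axes, in that order (R = Rz(yaw) Ry(pitch) Rx(roll)).
In Python, from bench import * gives the robot as it stands.
- The arm moves only by the tool move_arm, never from a script. Its argument "increments" is a list of rows, each an object with "turn": the turn, a rotation vector about the tool's x, y, z in rad, a list of three; "delta_pos": the shift along the tool's x, y, z in m, a list of three; "jaw": the closure, from -1 (fully open) to 1 (shut). A call has 1 to 5 rows; each row is the pose to reach, as a shift and turn from the pose measured when the call began, along the tool's axes at that moment; what a row does not reach only later rows make up. A row lasts 1/10 s, in which the tool goes at most 50 mm and 8.59 degrees, less where a joint would pass 70% of its speed; a pose out of reach is approached as far as the arm can. A call with a gripper value outside its range is refused whole. The fingers move at their own pace and stop on an object; the grip force is fixed at half the most. Time passes only in rows, so rows that repeat a pose let the fingers close. It gives the time, the measured TCP pose, the force and the opening at its end, in the units of the state.
- get_obs(): the state, without advancing time (a new reading comes with each control period).
- snapshot(name): name is "side" or "top" or "wrist"; returns the picture (400x640x3 uint8, red, green, blue); there is no depth.
- camera_params(name): a dict with "mtx" (3x3 intrinsics, pixels), "rvec" (rotation vector, rad) and "tvec" (3), from world to camera coordinates, as OpenCV has them. Camera axes: x right, y down, z forward; pixel columns grow to the right and rows downward; lengths in m; the calibration is good to about 2 mm. A picture is of the moment at which its call begins: read the wrist's pose just before it. camera_params takes no time and is no camera call; for the wrist camera it gives the pose at the moment of the call.
- close_job(): hands the job in, once; it reports no verdict.
Trained networks look in the newest picture that a camera, given by its name, has taken for a name from the list of things; names that differ only in an ending like _2 or _b are one class to them, and where a whole thing is asked for, a point or a joint stands for the part that bears it (a point fixed in the world has none). Each returns a list of dicts, best first, with "p" (0 to 1); they miss things now and then, are a little off and sometimes report something else, mostly with a low value. They report only what shows in the picture. A call takes as long as a camera call. They do not tell look-alikes from the thing itself.
- regions_of(target, camera): "mask" (400x640 bool, what is visible of it) and "at" ([column, row] in pixels, amid what is visible of it).
The state is a dict: "time": time; "joint_positions": joint angles; "qvel": joint speeds; "joint_torque": joint torques, N m; "tool_pos": TCP position; "ee_rot": TCP orientation; "wrist_force": force on the tool from outside, world axes, zero at the start; "wrist_torque": the same for the moment, N m; "width": finger opening in m.
Only numpy, scipy, OpenCV 4.12 (cv2) and the standard library are available. Lean on these libraries where they do the work, as an engineer would, in place of code of your own. Each camera call takes 0.05 s, during which the arm holds its last target.

## Working session

There is one attempt and no reset: what is moved stays moved. The work goes in short steps, Python scripts to look and compute and a tool call to move; the robot and the scene stay as the last step left them, time stands still between calls to the robot, and variables do not carry over. Pictures are saved under pics/ and viewed, and the job is handed in when it is done.

Besides the shell and the picture viewer there is one more tool, called after "Emit:" in YAML: its name, and indented under it one key for each argument. move_arm: Moves the arm, as the interface text tells. Its arguments: {"type":"object","properties":{"increments":{"type":"array","items":{"type":"object","properties":{"turn":{"type":"array","items":{"type":"number"}},"delta_pos":{"type":"array","items":{"type":"number"}},"jaw":{"type":"number"}}}}},"required":["increments"]}

```bash
mkdir -p pics; ls; cat > h.py <<'E'
from bench import *
import numpy as np, cv2
def save(im,n): cv2.imwrite('pics/'+n,cv2.cvtColor(im,cv2.COLOR_RGB2BGR))
E
python3 - <<'E'
from h import *
o=get_obs(); print({k:np.round(v,3) for k,v in o.items()})
for c in ("top","side"):
    save(snapshot(c),c+"0.png")
    for n in ("cartridge_a_bar","collector_top"):
        for r in regions_of(n,c): print(c,n,round(r["p"],2),np.round(r["at"]),r["mask"].sum())
E
```

```text
pics
{'time': np.float64(0.0), 'joint_positions': array([ 1.173,  0.088,  1.372, -0.   ,  1.684, -0.103]), 'qvel': array([-0.   ,  0.001, -0.001,  0.   , -0.001,  0.   ]), 'joint_torque': array([-1.0000e-03, -3.4017e+01, -3.0243e+01,  7.2000e-02,  3.3000e-02,
       -0.0000e+00]), 'tool_pos': array([0.16 , 0.526, 0.182]), 'ee_rot': array([-3.139, -0.   ,  2.847]), 'wrist_force': array([-0.606,  0.062, -0.549]), 'wrist_torque': array([-0.011,  0.001, -0.038]), 'width': np.float64(0.094)}
top cartridge_a_bar 0.88 [407. 305.] 955
top cartridge_a_bar 0.78 [321. 198.] 810
top cartridge_a_bar 0.75 [343. 110.] 807
top cartridge_a_bar 0.68 [313. 296.] 870
top cartridge_a_bar 0.67 [285. 126.] 808
top collector_top 0.56 [315. 216.] 11754
side cartridge_a_bar 0.95 [240. 160.] 1254
side cartridge_a_bar 0.92 [396. 260.] 2085
side cartridge_a_bar 0.82 [453. 202.] 1641
side cartridge_a_bar 0.74 [210. 203.] 1362
side cartridge_a_bar 0.64 [307. 194.] 1273
side collector_top 0.68 [290. 256.] 15450
```

View pics/top0.png

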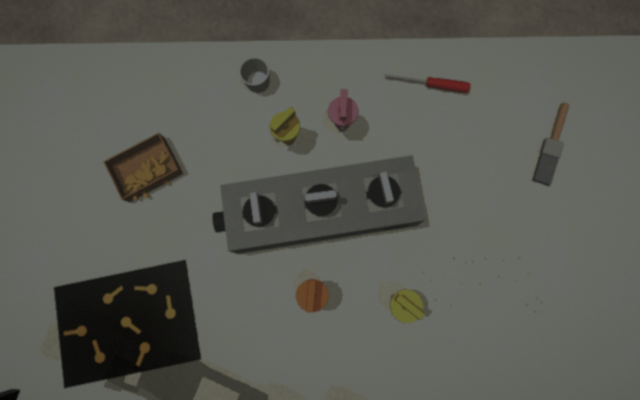

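View pics/side0.png

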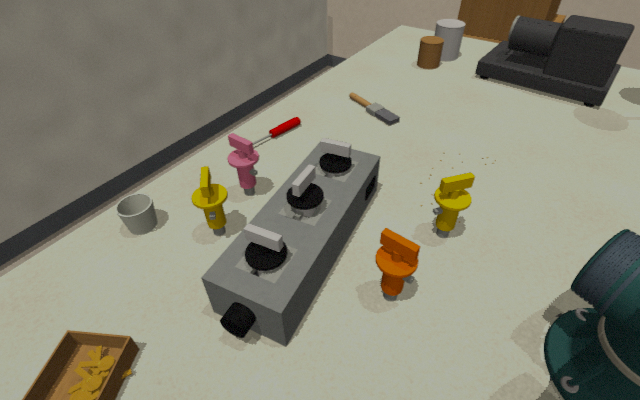

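Top view candidates: the black-disc cartridges at (257,208), (321,198), (384,189), and coloured look-alikes at (407,305), (343,110), (313,296) and (285,126). The middle black one at (321,198) fits, because its bar lies along the row while the other two lie across it. I'll confirm in a crop and measure.

```bash
cat >> h.py <<'E'
def P(c):
    p=camera_params(c); K=np.array(p["mtx"],float);R=cv2.Rodrigues(np.array(p["rvec"],float))[0];t=np.array(p["tvec"],float).ravel(); return K,R,t
def ray(c,uv,z):
    K,R,t=P(c); d=R.T@np.linalg.solve(K,[uv[0],uv[1],1.]); o=-R.T@t
    return o+d*(z-o[2])/d[2]
def proj(c,X):
    K,R,t=P(c); q=(R@np.atleast_2d(X).T).T+t; q=q@K.T; return q[:,:2]/q[:,2:]
E
python3 - <<'E'
from h import *
im=snapshot("top"); s=snapshot("side")
b=np.clip(im[120:270,200:440].astype(float)*1.8,0,255).astype(np.uint8)
b=cv2.resize(b,None,fx=3,fy=3,interpolation=cv2.INTER_CUBIC); save(b,"crop_top.png")
b=cv2.resize(s[120:350,190:400],None,fx=2.5,fy=2.5,interpolation=cv2.INTER_CUBIC); save(b,"crop_side.png")
# bright bar pixels
g=cv2.cvtColor(im,cv2.COLOR_RGB2GRAY)
for (cx,cy) in ((257,208),(321,197),(387,187)):
    w=g[cy-22:cy+22,cx-22:cx+22]; print(np.percentile(w,[5,50,80,95,99]))
    m=(w>150).astype(np.uint8)
    n,l,st,ce=cv2.connectedComponentsWithStats(m)
    for i in range(1,n):
        if st[i,4]<40: continue
        ys,xs=np.nonzero(l==i); r=cv2.minAreaRect(np.c_[xs+cx-22,ys+cy-22].astype(np.float32))
        box=cv2.boxPoints(r); W=np.array([ray("top",q,.17)for q in box]); e=[W[1]-W[0],W[2]-W[1]]
        e=max(e,key=np.linalg.norm); print(r,st[i,4],ray("top",r[0],.17 if cx==321 else .156).round(4),np.degrees(np.arctan2(e[1],e[0])))
E
```

```text
[ 26.    75.    84.   103.   105.65]
[ 26.  73.  79. 103. 105.]
[ 27.  72.  79. 103. 105.]
```

View pics/crop_top.png

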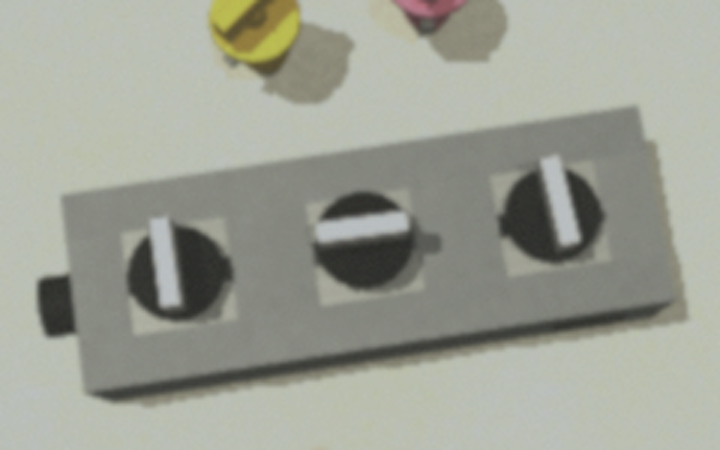

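View pics/crop_side.png

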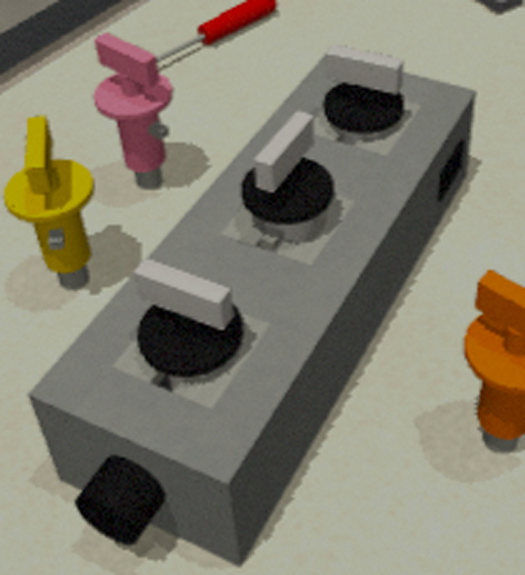

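The crops confirm it: the middle cartridge (321,196) has its bar along the row and stands higher, with its white barrel visible under the disc. The outer two have their bars across the row.

```bash
python3 - <<'E'
from h import *
im=snapshot("top"); g=cv2.cvtColor(im,cv2.COLOR_RGB2GRAY)
for (cx,cy),z in (((257,208),.156),((321,197),.17),((387,187),.156)):
    w=g[cy-22:cy+22,cx-22:cx+22]
    m=(w>91).astype(np.uint8)
    n,l,st,ce=cv2.connectedComponentsWithStats(m)
    for i in range(1,n):
        if st[i,4]<60: continue
        ys,xs=np.nonzero(l==i); pt=np.c_[xs+cx-22,ys+cy-22].astype(np.float32)
        W=np.array([ray("top",q,z)[:2] for q in pt]); c=W.mean(0); u,s,v=np.linalg.svd(W-c); 
        r=cv2.minAreaRect(W.astype(np.float32)*1000)
        print(st[i,4],pt.mean(0),c.round(4),r,np.degrees(np.arctan2(v[0,1],v[0,0])))
# collector corners (top face) from crop
for u in ((62,195),(638,106),(672,302),(87,392)):
    print(ray("top",(200+u[0]/3,120+u[1]/3),.095).round(4))
W=[ray("top",(200+u[0]/3,120+u[1]/3),.095) for u in ((62,195),(638,106),(672,302),(87,392))]
c=np.mean(W,0);print(c, np.degrees(np.arctan2(*(W[1]-W[0])[[1,0]])),np.degrees(np.arctan2(*(W[2]-W[3])[[1,0]])))
# collector corners from side
V=[(32,397),(325,50),(475,92),(230,488)]
print([ray("side",(190+a/2.5,120+b/2.5),.095).round(3) for a,b in V])
# side-check: bar top corners in side
V=[(257,158),(295,112),(312,122),(276,170)]
B=[ray("side",(190+a/2.5,120+b/2.5),.17) for a,b in V];print(np.mean(B,0))
E
```

```text
158 [254.36076 206.22784] [0.5119 0.1752] ((511.251708984375, 174.91819763183594), (56.48656463623047, 11.226746559143066), 10.553559303283691) -170.30231817863526
167 [319.93414 195.04192] [0.5302 0.047 ] ((530.1160888671875, 46.8580322265625), (10.713629722595215, 58.09492492675781), 7.0609941482543945) 97.07122333660539
164 [386.2805  186.11586] [ 0.5496 -0.0822] ((549.7927856445312, -82.10728454589844), (57.25236892700195, 10.925646781921387), 11.542108535766602) -168.36044476582768
[0.5684 0.2577 0.095 ]
[ 0.6285 -0.1468  0.095 ]
[ 0.4894 -0.1647  0.095 ]
[0.4304 0.2359 0.095 ]
[0.52917846 0.04550573 0.095     ] -81.54344537237125 -81.62701724366723
[array([0.564, 0.259, 0.095]), array([ 0.631, -0.148,  0.095]), array([ 0.489, -0.165,  0.095]), array([0.426, 0.24 , 0.095])]
[0.52523225 0.0491724  0.17      ]
```

Emit:
move_arm:
  increments:
    - {"delta_pos": [0, 0, -0.05], "turn": [0, 0, 0.15], "jaw": -1}
    - {"delta_pos": [-0.02, -0.015, -0.08], "turn": [0, 0, 0.3], "jaw": -1}
    - {"delta_pos": [-0.06, -0.045, -0.08], "turn": [0, 0, 0.45], "jaw": -1}
    - {"delta_pos": [-0.1, -0.07, -0.08], "turn": [0, 0, 0.6], "jaw": -1}
    - {"delta_pos": [-0.14, -0.1, -0.08], "turn": [0, 0, 0.75], "jaw": -1}

```text
time: 0.95
tool_pos: [0.2656, 0.3889, 0.2631]
ee_rot: [3.14, -0.0, 2.092]
wrist_force: [-0.2, -0.7, -0.5]
width: 0.0941
```

```bash
cat >> h.py <<'E'
from scipy.spatial.transform import Rotation as Ro
def go(pos,yaw):
    o=get_obs(); R=Ro.from_euler('xyz',o["ee_rot"]); T=Ro.from_euler('xyz',[np.pi,0,yaw])
    print("t",o["time"],"pos",np.round(o["tool_pos"],4),"rpy",np.round(o["ee_rot"],3),"F",np.round(o["wrist_force"],1),"w",round(float(o["width"]),4))
    print("dpos",R.inv().apply(np.array(pos)-o["tool_pos"]).round(4),"turn",(R.inv()*T).as_rotvec().round(4))
E
python3 -c "
from h import *
go([.529,.046,.26],1.717)"
```

```text
t 0.95 pos [0.2656 0.3889 0.2631] rpy [ 3.14  -0.     2.092] F [-0.2 -0.7 -0.5] w 0.0941
dpos [-0.4285  0.0577  0.0031] turn [ 0.0012 -0.0005  0.375 ]
```

Emit:
move_arm:
  increments:
    - {"delta_pos": [-0.048, 0.006, 0], "turn": [0, 0, 0.1], "jaw": -1}
    - {"delta_pos": [-0.095, 0.012, 0], "turn": [0, 0, 0.2], "jaw": -1}
    - {"delta_pos": [-0.14, 0.018, 0], "turn": [0, 0, 0.3], "jaw": -1}
    - {"delta_pos": [-0.19, 0.025, 0], "turn": [0, 0, 0.375], "jaw": -1}
    - {"delta_pos": [-0.24, 0.032, 0], "turn": [0, 0, 0.375], "jaw": -1}

```text
time: 1.45
tool_pos: [0.413, 0.1958, 0.2635]
ee_rot: [3.139, -0.001, 1.716]
wrist_force: [0.5, 0.7, -0.1]
width: 0.0939
```

```bash
python3 -c "
from h import *
go([.529,.046,.26],1.717)"
```

```text
t 1.45 pos [0.413  0.1958 0.2635] rpy [ 3.139e+00 -1.000e-03  1.716e+00] F [ 0.5  0.7 -0.1] w 0.0939
dpos [-0.165   0.0931  0.0035] turn [ 0.0023 -0.001  -0.001 ]
```

Emit:
move_arm:
  increments:
    - {"delta_pos": [-0.04, 0.023, 0], "jaw": -1}
    - {"delta_pos": [-0.08, 0.046, 0], "jaw": -1}
    - {"delta_pos": [-0.12, 0.069, 0], "jaw": -1}
    - {"delta_pos": [-0.165, 0.093, 0.003], "turn": [0.002, -0.001, -0.001], "jaw": -1}
    - {"delta_pos": [-0.165, 0.093, 0.003], "turn": [0.002, -0.001, -0.001], "jaw": -1}

```text
validation failed for argument at $.in...
```

```bash
python3 - <<'E'
from h import *
go([.529,.046,.26],1.717)
K=P("wrist"); im=snapshot("wrist"); save(im,"wrist1.png")
for r in regions_of("cartridge_a_bar","wrist"):
    print(round(r["p"],2),np.round(r["at"]),r["mask"].sum())
E
```

```text
t 1.45 pos [0.413  0.1958 0.2635] rpy [ 3.139e+00 -1.000e-03  1.716e+00] F [ 0.5  0.7 -0.1] w 0.0939
dpos [-0.165   0.0931  0.0035] turn [ 0.0023 -0.001  -0.001 ]
0.79 [529. 267.] 3451
0.74 [210. 387.] 1126
0.57 [389. 318.] 2133
```

View pics/wrist1.png

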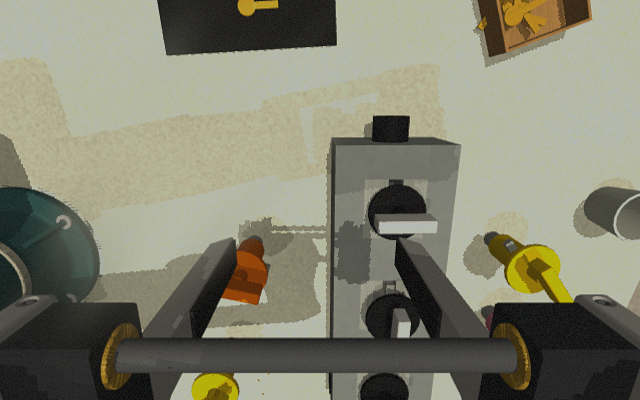

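The move was refused (rows lacked "turn"), so the arm hasn't moved. The wrist view shows the collector with its three black discs at (400,210), (392,315) and (385,388). I'll resend with full rows.

Emit:
move_arm:
  increments:
    - {"delta_pos": [-0.04, 0.023, 0], "turn": [0, 0, 0], "jaw": -1}
    - {"delta_pos": [-0.08, 0.046, 0], "turn": [0, 0, 0], "jaw": -1}
    - {"delta_pos": [-0.12, 0.069, 0], "turn": [0, 0, 0], "jaw": -1}
    - {"delta_pos": [-0.165, 0.093, 0.003], "turn": [0.002, -0.001, -0.001], "jaw": -1}
    - {"delta_pos": [-0.165, 0.093, 0.003], "turn": [0.002, -0.001, -0.001], "jaw": -1}

```text
time: 2.05
tool_pos: [0.5315, 0.0382, 0.2579]
ee_rot: [-3.138, 0.004, 1.703]
wrist_force: [0.2, 1.1, -1.0]
width: 0.0939
```

```bash
python3 - <<'E'
from h import *
go([.529,.046,.26],1.717)
im=snapshot("wrist"); save(im,"wrist2.png")
for r in regions_of("cartridge_a_bar","wrist"):
    print(round(r["p"],2),np.round(r["at"]),r["mask"].sum())
print(proj("wrist",[[.529,.046,.157],[.529,.046,.126],[.511,.175,.143]]).round())
E
```

```text
t 2.05 pos [0.5315 0.0382 0.2579] rpy [-3.138  0.004  1.703] F [ 0.2  1.1 -1. ] w 0.0939
dpos [ 0.008  -0.0014 -0.0022] turn [-0.0036  0.0039 -0.0143]
0.96 [477. 126.] 3927
0.74 [133. 278.] 2714
0.64 [476. 231.] 3463
0.59 [141. 131.] 3793
[[316. 191.]
 [316. 184.]
 [315.  43.]]
```

View pics/wrist2.png

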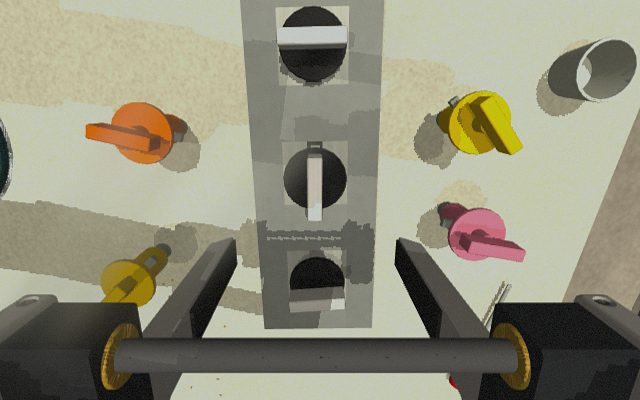

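The middle bar is at (315,188), matching the projected centre (316,191), and sits midway between the fingers. Descending.

Emit:
move_arm:
  increments:
    - {"delta_pos": [0.008, -0.001, 0.01], "turn": [-0.004, 0.004, -0.014], "jaw": -1}
    - {"delta_pos": [0.008, -0.001, 0.045], "turn": [-0.004, 0.004, -0.014], "jaw": -1}
    - {"delta_pos": [0.008, -0.001, 0.085], "turn": [-0.004, 0.004, -0.014], "jaw": -1}
    - {"delta_pos": [0.008, -0.001, 0.115], "turn": [-0.004, 0.004, -0.014], "jaw": -1}
    - {"delta_pos": [0.008, -0.001, 0.124], "turn": [-0.004, 0.004, -0.014], "jaw": -1}

```text
time: 2.65
tool_pos: [0.5235, 0.0518, 0.1309]
ee_rot: [-3.136, -0.004, 1.725]
wrist_force: [0.8, 0.1, -0.5]
width: 0.0943
```

```bash
python3 - <<'E'
from h import *
go([.529,.046,.134],1.717)
save(snapshot("side"),"side2.png")
E
```

```text
t 2.65 pos [0.5235 0.0518 0.1309] rpy [-3.136 -0.004  1.725] F [ 0.8  0.1 -0.5] w 0.0943
dpos [-0.0065  0.0045 -0.0031] turn [-0.0057 -0.0043  0.0077]
```

View pics/side2.png

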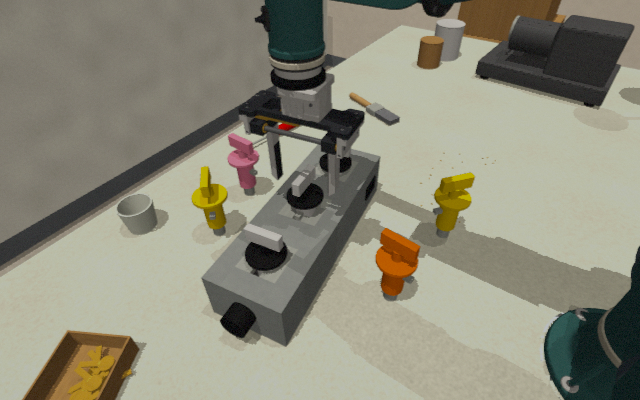

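The fingers straddle the middle bar at (303,183). I'll correct the few-mm offset and let it settle before closing.

Emit:
move_arm:
  increments:
    - {"delta_pos": [-0.006, 0.004, -0.003], "turn": [-0.006, -0.004, 0.008], "jaw": -1}
    - {"delta_pos": [-0.006, 0.004, -0.003], "turn": [-0.006, -0.004, 0.008], "jaw": -1}
    - {"delta_pos": [-0.006, 0.004, -0.003], "turn": [-0.006, -0.004, 0.008], "jaw": -1}

```text
time: 3.0
tool_pos: [0.5303, 0.0463, 0.1368]
ee_rot: [3.136, 0.001, 1.716]
wrist_force: [0.9, -0.6, 0.0]
width: 0.0937
```

```bash
python3 - <<'E'
from h import *
go([.529,.046,.134],1.717)
E
```

```text
t 3.0 pos [0.5303 0.0463 0.1368] rpy [3.136e+00 1.000e-03 1.716e+00] F [ 0.9 -0.6  0. ] w 0.0937
dpos [-0.0001 -0.0014  0.0028] turn [ 0.0052  0.0006 -0.0006]
```

Good. Now close on the bar.

Emit:
move_arm:
  increments:
    - {"delta_pos": [0, -0.001, 0.003], "turn": [0.005, 0, 0], "jaw": 1}
    - {"delta_pos": [0, -0.001, 0.003], "turn": [0.005, 0, 0], "jaw": 1}
    - {"delta_pos": [0, -0.001, 0.003], "turn": [0.005, 0, 0], "jaw": 1}
    - {"delta_pos": [0, -0.001, 0.003], "turn": [0.005, 0, 0], "jaw": 1}
    - {"delta_pos": [0, -0.001, 0.003], "turn": [0.005, 0, 0], "jaw": 1}

```text
time: 3.5
tool_pos: [0.5294, 0.0461, 0.1337]
ee_rot: [3.141, 0.001, 1.716]
wrist_force: [0.1, 0.5, 0.8]
width: 0.0576
```

```bash
python3 - <<'E'
from h import *
go([.529,.046,.111],1.717)
E
```

```text
t 3.5 pos [0.5294 0.0461 0.1337] rpy [3.141e+00 1.000e-03 1.716e+00] F [0.1 0.5 0.8] w 0.0576
dpos [-0.     -0.0004  0.0227] turn [ 0.0001  0.0006 -0.0007]
```

Emit:
move_arm:
  increments:
    - {"delta_pos": [0, 0, 0], "turn": [0, 0, 0], "jaw": 1}
    - {"delta_pos": [0, 0, 0], "turn": [0, 0, 0], "jaw": 1}
    - {"delta_pos": [0, 0, 0], "turn": [0, 0, 0], "jaw": 1}
    - {"delta_pos": [0, 0, 0], "turn": [0, 0, 0], "jaw": 1}
    - {"delta_pos": [0, 0, 0], "turn": [0, 0, 0], "jaw": 1}

```text
time: 4.0
tool_pos: [0.5293, 0.0461, 0.1337]
ee_rot: [3.142, 0.001, 1.716]
wrist_force: [-0.6, 0.7, 0.5]
width: 0.0178
```

Emit:
move_arm:
  increments:
    - {"delta_pos": [0, 0, 0], "turn": [0, 0, 0], "jaw": 1}
    - {"delta_pos": [0, 0, 0], "turn": [0, 0, 0], "jaw": 1}
    - {"delta_pos": [0, 0, 0], "turn": [0, 0, 0], "jaw": 1}

```text
time: 4.3
tool_pos: [0.5293, 0.0461, 0.1337]
ee_rot: [-3.142, 0.001, 1.716]
wrist_force: [0.7, -0.3, 0.1]
width: 0.0136
```

Gripped at about 14 mm with no side load. Pressing down in steps.

Emit:
move_arm:
  increments:
    - {"delta_pos": [0, 0, 0.005], "turn": [0, 0, 0], "jaw": 1}
    - {"delta_pos": [0, 0, 0.01], "turn": [0, 0, 0], "jaw": 1}
    - {"delta_pos": [0, 0, 0.015], "turn": [0, 0, 0], "jaw": 1}
    - {"delta_pos": [0, 0, 0.019], "turn": [0, 0, 0], "jaw": 1}
    - {"delta_pos": [0, 0, 0.019], "turn": [0, 0, 0], "jaw": 1}

```text
time: 4.8
tool_pos: [0.5297, 0.046, 0.1158]
ee_rot: [3.14, 0.001, 1.716]
wrist_force: [-1.6, 0.3, 8.1]
width: 0.0135
```

```bash
python3 - <<'E'
from h import *
go([.529,.046,.111],1.717)
im=snapshot("side"); save(cv2.resize(im[120:350,190:400],None,fx=2.5,fy=2.5,interpolation=cv2.INTER_CUBIC),"side3.png")
E
```

```text
t 4.8 pos [0.5297 0.046  0.1158] rpy [3.140e+00 1.000e-03 1.716e+00] F [-1.6  0.3  8.1] w 0.0135
dpos [ 0.0001 -0.0007  0.0048] turn [ 0.0017  0.0009 -0.0006]
```

View pics/side3.png

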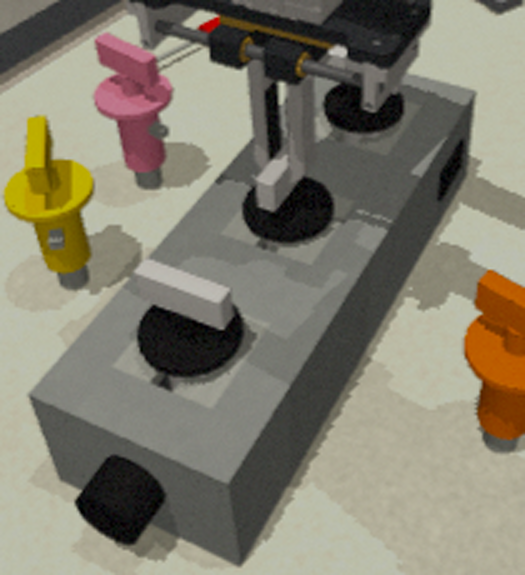

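The disc has gone down with the bar, with an upward force of 8 N. Continuing to the hard stop.

Emit:
move_arm:
  increments:
    - {"delta_pos": [0, 0, 0.003], "turn": [0, 0, 0], "jaw": 1}
    - {"delta_pos": [0, 0, 0.005], "turn": [0, 0, 0], "jaw": 1}
    - {"delta_pos": [0, 0, 0.006], "turn": [0, 0, 0], "jaw": 1}
    - {"delta_pos": [0, 0, 0.006], "turn": [0, 0, 0], "jaw": 1}

```text
time: 5.25
tool_pos: [0.53, 0.046, 0.1121]
ee_rot: [3.138, 0.001, 1.716]
wrist_force: [-3.2, -0.2, 10.2]
width: 0.0137
```

Emit:
move_arm:
  increments:
    - {"delta_pos": [0, 0, 0.003], "turn": [0, 0, 0], "jaw": 1}
    - {"delta_pos": [0, 0, 0.005], "turn": [0, 0, 0], "jaw": 1}
    - {"delta_pos": [0, 0, 0.005], "turn": [0, 0, 0], "jaw": 1}

```text
time: 5.55
tool_pos: [0.5302, 0.046, 0.1108]
ee_rot: [3.136, 0.002, 1.716]
wrist_force: [-6.2, -0.5, 15.7]
width: 0.0133
```

At the hard stop: 23 mm travel, force rising to 16 N. Turning clockwise while keeping downward pressure.

Emit:
move_arm:
  increments:
    - {"delta_pos": [0, -0.001, 0.004], "turn": [0, 0, 0.14], "jaw": 1}
    - {"delta_pos": [0, -0.001, 0.004], "turn": [0, 0, 0.28], "jaw": 1}
    - {"delta_pos": [0, -0.001, 0.004], "turn": [0, 0, 0.42], "jaw": 1}

```text
time: 5.85
tool_pos: [0.5308, 0.0465, 0.1106]
ee_rot: [3.131, -0.003, 1.292]
wrist_force: [-3.0, 2.5, 14.7]
width: 0.0141
```

Emit:
move_arm:
  increments:
    - {"delta_pos": [0, -0.001, 0.004], "turn": [0.008, 0, 0.14], "jaw": 1}
    - {"delta_pos": [0, -0.001, 0.004], "turn": [0.008, 0, 0.28], "jaw": 1}
    - {"delta_pos": [0, -0.001, 0.004], "turn": [0.008, 0, 0.42], "jaw": 1}
    - {"delta_pos": [0, -0.001, 0.004], "turn": [0.008, 0, 0.56], "jaw": 1}

```text
time: 6.25
tool_pos: [0.5306, 0.0479, 0.1107]
ee_rot: [3.14, -0.01, 0.727]
wrist_force: [-5.6, 2.6, 16.9]
width: 0.0135
```

```bash
python3 - <<'E'
from h import *
go([.5295,.0465,.107],.13)
E
```

```text
t 6.25 pos [0.5306 0.0479 0.1107] rpy [ 3.14  -0.01   0.727] F [-5.6  2.6 16.9] w 0.0135
dpos [-0.0018  0.0004  0.0037] turn [-0.0019 -0.0105  0.5973]
```

Emit:
move_arm:
  increments:
    - {"delta_pos": [-0.001, 0, 0.004], "turn": [-0.002, -0.01, 0.14], "jaw": 1}
    - {"delta_pos": [-0.0015, 0, 0.004], "turn": [-0.002, -0.01, 0.28], "jaw": 1}
    - {"delta_pos": [-0.0015, 0, 0.004], "turn": [-0.002, -0.01, 0.42], "jaw": 1}
    - {"delta_pos": [-0.0015, 0, 0.004], "turn": [-0.002, -0.01, 0.56], "jaw": 1}
    - {"delta_pos": [-0.0015, 0, 0.004], "turn": [-0.002, -0.01, 0.6], "jaw": 1}

```text
time: 6.75
tool_pos: [0.5303, 0.048, 0.1107]
ee_rot: [-3.14, -0.005, 0.125]
wrist_force: [-4.3, 2.4, 15.3]
width: 0.0135
```

```bash
python3 - <<'E'
from h import *
go([.5295,.0465,.120],.13)
im=snapshot("side"); save(cv2.resize(im[120:350,190:400],None,fx=2.5,fy=2.5,interpolation=cv2.INTER_CUBIC),"side4.png")
E
```

```text
t 6.75 pos [0.5303 0.048  0.1107] rpy [-3.14  -0.005  0.125] F [-4.3  2.4 15.3] w 0.0135
dpos [-0.0009  0.0014 -0.0093] turn [-0.0013 -0.0047 -0.0046]
```

View pics/side4.png

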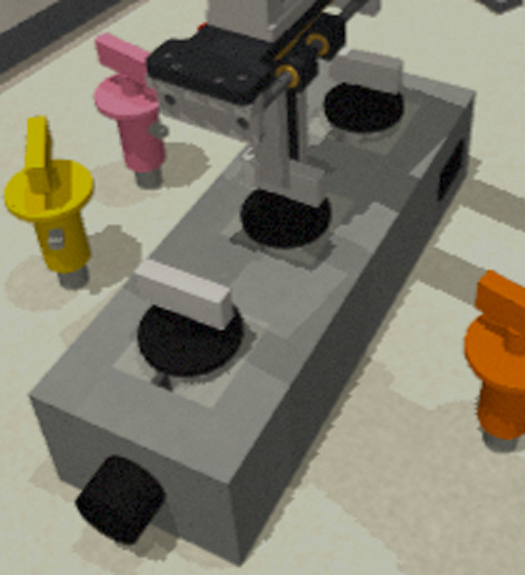

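The bar at (290,180) is now parallel to the other two, turned about 91°. Letting it rise 9 mm in the grip, into the lock.

Emit:
move_arm:
  increments:
    - {"delta_pos": [-0.001, 0.001, -0.002], "turn": [-0.001, -0.005, 0], "jaw": 1}
    - {"delta_pos": [-0.001, 0.001, -0.004], "turn": [-0.001, -0.005, 0], "jaw": 1}
    - {"delta_pos": [-0.001, 0.001, -0.006], "turn": [-0.001, -0.005, 0], "jaw": 1}
    - {"delta_pos": [-0.001, 0.001, -0.008], "turn": [-0.001, -0.005, 0], "jaw": 1}
    - {"delta_pos": [-0.001, 0.001, -0.008], "turn": [-0.001, -0.005, 0], "jaw": 1}

```text
time: 7.3
tool_pos: [0.53, 0.0474, 0.1196]
ee_rot: [-3.141, -0.002, 0.126]
wrist_force: [-0.6, 2.0, 7.2]
width: 0.0139
```

Now at the locked height (14 mm below the start). Opening.

Emit:
move_arm:
  increments:
    - {"delta_pos": [0, 0, 0], "turn": [0, 0, 0], "jaw": -0.3}
    - {"delta_pos": [0, 0, 0], "turn": [0, 0, 0], "jaw": -0.3}
    - {"delta_pos": [0, 0, 0], "turn": [0, 0, 0], "jaw": -0.3}
    - {"delta_pos": [0, 0, 0], "turn": [0, 0, 0], "jaw": -0.3}
    - {"delta_pos": [0, 0, 0], "turn": [0, 0, 0], "jaw": -0.3}

```text
time: 7.8
tool_pos: [0.5298, 0.0473, 0.1191]
ee_rot: [-3.141, -0.001, 0.126]
wrist_force: [-0.4, 0.3, -0.3]
width: 0.05
```

```bash
python3 - <<'E'
from h import *
go([.5295,.0475,.26],.13)
E
```

```text
t 7.8 pos [0.5298 0.0473 0.1191] rpy [-3.141e+00 -1.000e-03  1.260e-01] F [-0.4  0.3 -0.3] w 0.05
dpos [-1.000e-04 -4.000e-04 -1.409e-01] turn [-0.0009 -0.0012 -0.0043]
```

Emit:
move_arm:
  increments:
    - {"delta_pos": [0, 0, -0.02], "turn": [0, 0, 0], "jaw": -0.3}
    - {"delta_pos": [0, 0, -0.06], "turn": [0, 0, 0], "jaw": -0.3}
    - {"delta_pos": [0, 0, -0.1], "turn": [0, 0, 0], "jaw": -0.3}
    - {"delta_pos": [0, 0, -0.14], "turn": [0, 0, 0], "jaw": -0.3}
    - {"delta_pos": [0, 0, -0.14], "turn": [0, 0, 0], "jaw": -0.3}

```text
time: 8.3
tool_pos: [0.5324, 0.0471, 0.2665]
ee_rot: [3.141, -0.014, 0.126]
wrist_force: [0.4, -0.4, 1.0]
width: 0.0609
```

Emit:
move_arm:
  increments:
    - {"delta_pos": [-0.04, 0, 0], "turn": [0, 0, 0], "jaw": -0.3}
    - {"delta_pos": [-0.08, 0, 0], "turn": [0, 0, 0], "jaw": -0.3}
    - {"delta_pos": [-0.12, 0, 0], "turn": [0, 0, 0], "jaw": -0.3}
    - {"delta_pos": [-0.15, 0, 0], "turn": [0, 0, 0], "jaw": -0.3}
    - {"delta_pos": [-0.15, 0, 0], "turn": [0, 0, 0], "jaw": -0.3}

```text
time: 8.8
tool_pos: [0.3812, 0.0281, 0.2646]
ee_rot: [3.14, -0.015, 0.125]
wrist_force: [-0.1, -0.2, 0.1]
width: 0.0611
```

```bash
python3 - <<'E'
from h import *
go([.5295,.0475,.26],.13)
im=snapshot("side"); save(cv2.resize(im[120:350,190:400],None,fx=2.5,fy=2.5,interpolation=cv2.INTER_CUBIC),"side5.png")
a=cv2.imread("pics/side0.png"); 
im=snapshot("top"); save(np.clip(im*1.7,0,255).astype(np.uint8),"top5.png")
g=cv2.cvtColor(im,cv2.COLOR_RGB2GRAY)
for (cx,cy) in ((257,208),(321,197),(387,187)):
    w=g[cy-22:cy+22,cx-22:cx+22]; n,l,st,ce=cv2.connectedComponentsWithStats((w>91).astype(np.uint8))
    for i in range(1,n):
        if st[i,4]<60: continue
        ys,xs=np.nonzero(l==i); W=np.array([ray("top",(x+cx-22,y+cy-22),.156)[:2] for x,y in zip(xs,ys)]);c=W.mean(0)
        v=np.linalg.svd(W-c)[2]; print(st[i,4],c.round(4),np.degrees(np.arctan2(v[0,1],v[0,0])))
E
```

```text
t 8.8 pos [0.3812 0.0281 0.2646] rpy [ 3.14  -0.015  0.125] F [-0.1 -0.2  0.1] w 0.0611
dpos [ 0.1494 -0.0007  0.0069] turn [ 0.0015 -0.0153 -0.0049]
254 [0.5146 0.1802] -157.50353558686436
63 [0.5324 0.1431] 56.932643499517376
73 [0.4728 0.1865] 64.2433119026146
193 [0.5328 0.0478] -172.90113090416605
200 [ 0.5504 -0.0817] -168.61541037852237
```

View pics/side5.png

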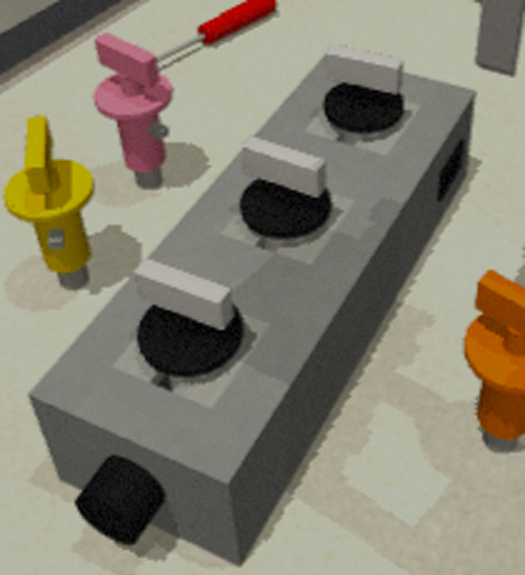

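View pics/top5.png

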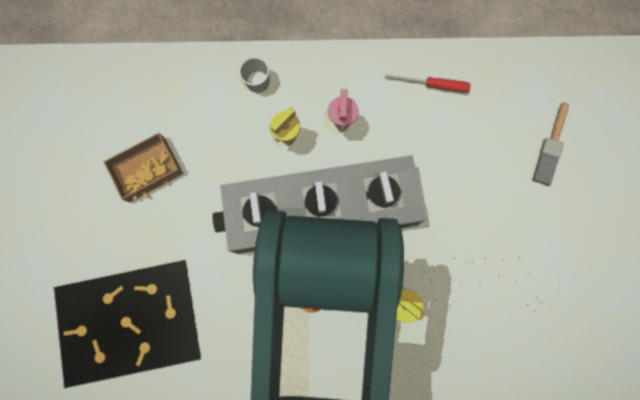

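The side crop shows the middle bar (285,165) parallel to the other two and low. The top view shows the same at (320,197), with the neighbours in place. One quick height check follows.

```bash
python3 - <<'E'
from h import *
def tip(c,z,a): 
    u=np.array([np.cos(a),np.sin(a),0]);n=np.array([-u[1],u[0],0]); c=np.array([*c,z])
    q=proj("side",[c+u*.03*i+n*.007*j for i,j in((1,1),(1,-1),(-1,-1),(-1,1))]); return ((q-[190,120])*2.5).round().tolist()
a=np.radians(8.4)
for n,c in (("near",(.5105,.1745)),("mid",(.529,.046)),("far",(.549,-.082))):
    for z in (.147,.156,.170): print(n,z,tip(c,z,a))
E
```

```text
near 0.147 [[133.0, 280.0], [147.0, 265.0], [231.0, 296.0], [219.0, 313.0]]
near 0.156 [[131.0, 270.0], [145.0, 254.0], [230.0, 286.0], [217.0, 302.0]]
near 0.17 [[128.0, 253.0], [141.0, 238.0], [228.0, 269.0], [215.0, 286.0]]
mid 0.147 [[242.0, 156.0], [252.0, 144.0], [329.0, 168.0], [320.0, 180.0]]
mid 0.156 [[241.0, 146.0], [252.0, 134.0], [329.0, 158.0], [319.0, 170.0]]
mid 0.17 [[240.0, 129.0], [250.0, 118.0], [328.0, 141.0], [319.0, 153.0]]
far 0.147 [[324.0, 60.0], [332.0, 51.0], [401.0, 69.0], [394.0, 79.0]]
far 0.156 [[324.0, 50.0], [332.0, 42.0], [402.0, 60.0], [395.0, 69.0]]
far 0.17 [[323.0, 35.0], [331.0, 26.0], [403.0, 44.0], [395.0, 53.0]]
```

```bash
python3 - <<'E'
import cv2
a=cv2.imread("pics/side5.png"); cv2.imwrite("pics/side5z.png",cv2.resize(a[120:350,120:350],None,fx=2.5,fy=2.5))
E
```

```text
(no output)
```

View pics/side5z.png

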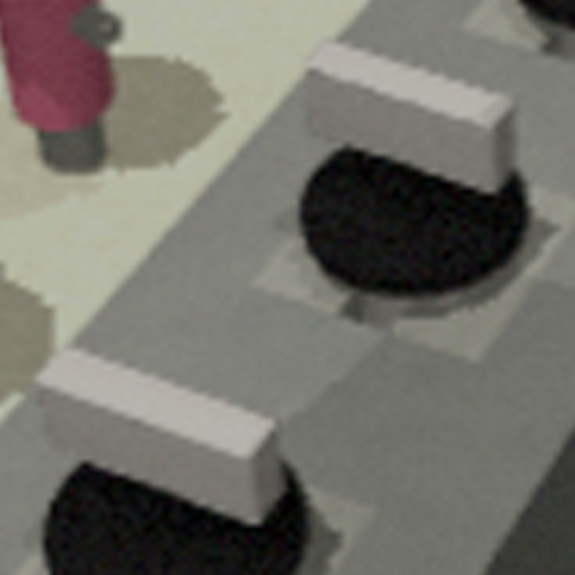

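The middle bar's top corners sit at about (243,146) and (326,159). The prediction for locked height is (241,146) and (329,158), so it matches to within about 3 px. Handing in.

```bash
python3 -c "
from h import *
print(close_job())"
```

```text
the job is handed in; nothing more can be done
None
```

I locked the unlocked cartridge (the middle one) and handed the job in at about 9 s of robot time. No verdict was reported, so this rests on my own checks.

**What I did:** I gripped its bar and pushed it down 23 mm to the hard stop, where the wrist force reached about 17 N. I turned it about 91° clockwise, let it rise 9 mm in the grip, then opened the fingers and backed off.

**Last checks:**
- **Height:** in the side view the bar's top corners match the locked height (48 mm above the collector) to within about 3 px of the enlarged crop.
- **Angle:** the bar looks parallel to the other two. The top picture measured it at about 7° against a collector yaw of about 8°.
- **Other cartridges:** the far one measured within about 1 mm of where it was. The near one's automatic fit disagreed because other bright pixels merged into it, but in both pictures it looks unmoved.
- **Contact:** the arm is clear and the wrist force reads about zero.

One move call was refused because I left out the "turn" fields; the arm did not move, and I resent it.

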